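Tip two model boxes, send the stamped one to dispatch

TASK

Two closed model boxes stand in front of the aluminium dispatch tray, and one of them carries the round inspection stamp underneath, like the box already waiting in the middle bay. With the fingertips push each of the two over backwards against the tray's front edge, so that it lies on its back on the plate with its underside towards you; then push the stamped one straight back into its bay until it is flush against the fence, and leave the unstamped one lying on its back at the front edge. Only push the boxes, never lift or carry them, and leave the waiting box and the other things on the bench where they are.

Things in the scene. Friction and masses are not known exactly. Their poses are not given: they have to be found in the camera images.
- dispatch_tray: aluminium plate fixed to the bench, 5 mm thick, 469 mm wide (y), open in front, with an upright fence 45 mm high along its back. Origin: middle of the front edge, at bench height; x points back to the fence, whose front face is at x = 155 mm; y to the left, z up.
- bay_left (a point): middle of the left bay, on the plate at the foot of the fence (tray x = 155, y = 155 mm). Four dividers, 4 mm thick, tops 35 mm above the bench, stand at tray y = -232.5, -77.5, 77.5 and 232.5 mm from x = 93 mm to the fence; they make three bays, each 151 mm wide.
- bay_right (a point): the same point of the right bay (tray y = -155 mm). The middle bay is taken by the waiting box.
- box_a: closed cardboard study-model box, 85 x 120 x 60 mm (own x, y, z), 0.25 to 0.4 kg, rigid, lid fixed, outwardly like the other. Origin: centre of its underside; z points to the lid. It starts upright in front of an outer bay, its 120 mm side along the tray's front edge to within 6 degrees, its far face 5 to 35 mm short of that edge. The two swap places between runs.
- box_b: closed cardboard study-model box, 85 x 120 x 60 mm (own x, y, z), 0.25 to 0.4 kg, rigid, lid fixed, outwardly like the other. Origin: centre of its underside; z points to the lid. It starts upright in front of an outer bay, its 120 mm side along the tray's front edge to within 6 degrees, its far face 5 to 35 mm short of that edge. The two swap places between runs.
- box_a_mid (a point): centre of box_a, 30 mm above its underside. Pushed high on the near face, a box slides up to the plate's edge, which stops its foot, then tips over the edge (balance point near 55 degrees) onto its far face, which comes to lie on the plate, underside towards the robot.
- box_b_mid (a point): centre of box_b, likewise. Lying on its back, a box has its underside about 5 mm in front of the edge; it is 60 mm deep and 91 mm high over the bench, and slides on the plate when pushed.
- stamp (a point): centre of the stamp: a dark ring of 60 mm diameter with a tick in it, in the middle of the underside of one box, always box_a; box_b's underside is bare but for its fold seam. Neither underside can be seen until the box is tipped.
- outgoing_box: a third box of the same kind with the same stamp, loose, already lying on its back against the fence in the middle bay, 91 mm high over the bench, underside and stamp towards the robot. Origin: centre of the side it lies on. Leave it.
- cast_grey: plaster dental cast, 49 x 60 x 36 mm, loose, on the bench between the two boxes. Origin: centre of its underside. Leave it.
- impression_tray: perforated steel impression tray, 83 x 76 x 12 mm, loose, on the bench right of the boxes. Leave it.
- tape_roll: roll of tape lying flat, 96 mm across, 25 mm high, loose, on the bench left of the boxes. Leave it.
Not all that is in view belongs to the job. Leave any turquoise look-alike of the box_b alone.

How it is judged (in metres and radians):
On the way, in this order (a step that is already met when the one before it is completed fails the run):
1. one of the two boxes lies on its back (((angle between box_a's own z axis and vertical between 1.401 and 1.741 rad and angle between the z axis of box_a and the x axis of dispatch_tray, either way round below 0.2 rad) or (angle between box_b's own z axis and vertical between 1.401 and 1.741 rad and angle between the z axis of box_b and the x axis of dispatch_tray, either way round below 0.2 rad))), for 0.2 s.
2. both boxes lie on their backs (angle between box_a's own z axis and vertical between 1.401 and 1.741 rad and angle between the z axis of each of box_a, box_b and the x axis of dispatch_tray, either way round below 0.2 rad and angle between box_b's own z axis and vertical between 1.401 and 1.741 rad), for 0.2 s.
At the end, for the whole second after the job is handed in: The stamped box lies on its back on the plate, underside to the front, lid within 7 mm of the fence and square to it within 0.08 rad; the unstamped one lies on its back (within 0.17 rad), its underside 35 mm before to 30 mm behind the tray's front edge; both at rest (angle between box_a's own z axis and vertical between 1.491 and 1.651 rad and angle between the z axis of each of box_a, box_b and the x axis of dispatch_tray, either way round below 0.2 rad and angle between the z axis of box_a and the x axis of dispatch_tray, either way round below 0.08 rad and x of box_a in the frame of dispatch_tray between 0.088 and 0.102 m and z of box_a in the frame of dispatch_tray between 0.042 and 0.054 m and linear speed of each of box_a, box_b below 0.02 m/s and angle between box_b's own z axis and vertical between 1.401 and 1.741 rad and x of box_b in the frame of dispatch_tray between -0.035 and 0.03 m and z of box_b in the frame of dispatch_tray above 0.035 m); the robot touches nothing.
It fails at once if a box is lifted or carried (its centre more than 80 mm above the bench; tipping alone raises it to about 57 mm) (height (world z) of any of box_a_mid, box_b_mid above 0.08 m).
It fails at once if the unstamped box is pushed back towards the fence (x of box_b in the frame of dispatch_tray above 0.05 m and z of box_b in the frame of dispatch_tray above 0.03 m).
It fails at once if the waiting box, the cast, the impression tray or the tape roll is moved by more than 15 mm (distance of any of outgoing_box, cast_grey, impression_tray, tape_roll from where it was at the start of the episode above 0.015 m).
It also fails if it takes over 61 s, if anything falls off the work surface, if the arm or the gripper's body presses on something with over 40 N, if the wrist force passes 120 N, or if a joint passes its speed limit or range.

ROBOT

A 6-joint arm with a two-finger parallel gripper is mounted at the origin on a cart in front of the work surface, level with it; the furniture and walls round the work are solid. World frame = base frame: x ahead of the robot, y to its left, z up, the work surface at z = 0. Lengths are in mm, angles in rad, forces in N, time in s.
With the tool pointing down it reaches from about 350 to 775 mm from the base axis. Payload 7.3 kg.
Tool frame: the origin (TCP) lies at the very end of the fingers, on their centre line; the grasp point (between the pads) lies 19 mm behind it; z points along the fingers, y is the line along which they close (so a half turn about z gives the same grasp; the last joint's range is limited). The gripper opens to 92 mm and grips with 3 to 60 N. Pads are 19 mm wide; open, the fingers measure 130 mm over their backs; the gripper's body (75 mm by 190 mm) begins 47 mm behind the grasp point.
Start: joints at [1.01, 0.342, 1.524, -0, 1.275, -0.146], TCP at [211.567, 480.504, 226.741] pointing down, gripper open.
Joint ranges: [-2.53, 2.53], [-0.77, 2.02], [0.04, 2.7], [-1, 4.14], [0.28, 2.66], [-3.11, 3.11]. Speed limits (rad/s): [2.57, 2.57, 3.14, 3.14, 3.14, 3.14].

INTERFACE

Orientations are given as [roll, pitch, yaw] about the fixed x, y, z axes, in that order (R = Rz(yaw) Ry(pitch) Rx(roll)).
In Python, from plant import bot gives the robot as it stands.
- The arm moves only by the tool apply_moves, never from a script. Its argument "motion" is text: rows parted by semicolons, each of 4 numbers parted by spaces: the shift along the tool's x, y, z in m, then the turn about the tool's z in degrees. A call has 1 to 8 rows; each row shifts and turns the commanded pose from where the row before left it, along the tool's axes as they then stand; what a row does not reach is not made up. A row lasts 1/8 s, in which the tool goes at most 62.5 mm and 10.7 degrees, less where a joint would pass 70% of its speed; a pose out of reach is approached as far as the arm can. A call with a gripper value outside its range is refused whole. "fingers" is the opening, from -1 (shut) to 1 (fully open), set as the call begins (left out, the last holds). The fingers move at their own pace and stop on an object; the grip force is fixed at half the most. Time passes only in rows, so rows that do not move let the fingers close. It gives the time, the measured TCP pose, the force, the opening and the grip force at its end, in the units of the state.
- bot.get_obs(): the state, without advancing time (a new reading comes with each control period).
- bot.capture(name): name is "scene" or "top" or "wrist"; returns a dict with "img" (480x640x3 uint8, blue, green, red), "range_z" (480x640 float32, mm along the optical axis (not along the pixel's ray), 0 where there is no reading), "fx", "fy", "cx", "cy" (pixels), "world_from_camera" (4x4, takes a point from camera to world coordinates); the wrist camera has in their place "mount" (4x4, takes a point from camera to tool coordinates, whose origin is the TCP and whose axes are the flange's). Camera axes: x right, y down, z forward; pixel columns grow to the right and rows downward; lengths in mm; the calibration is good to about 2 mm. A picture is of the moment at which its call begins: read the wrist's pose just before it.
- bot.close_job(): hands the job in; it is judged then, once.
Trained networks look in a picture, given as the dict that the camera call returned (one of the last four; its "shot" number tells which), for a name from the list of things; names that differ only in an ending like _2 or _b are one class to them, and where a whole thing is asked for, a point or a joint stands for the part that bears it (a point fixed in the world has none). Each returns a list of dicts, best first, with "p" (0 to 1); they miss things now and then, are a little off and sometimes report something else, mostly with a low value. They report only what shows in the picture. A call takes as long as a camera call. They do not tell look-alikes from the thing itself.
- bot.cut_out(picture, thing): "pixels" (480x640 bool, what is visible of it) and "point" ([column, row] in pixels, amid what is visible of it).
The state is a dict: "time": time; "joint_positions": joint angles; "dq": joint speeds; "tau": joint torques, N m; "tool_pos": TCP position; "tcp_rot": TCP orientation; "contact_force": force on the tool from outside, world axes, zero at the start; "moment": the same for the moment, N m; "grip_width": finger opening in mm; "finger_force": force on a finger pad.
Only numpy, scipy, OpenCV 4.12 (cv2) and the standard library are available. Lean on these libraries where they do the work, as an engineer would, in place of code of your own. Each camera call takes 0.05 s, during which the arm holds its last target. There are 200 camera calls.

## Working session

There is one attempt and no reset: what is moved stays moved. The work goes in short steps, Python scripts to look and compute and a tool call to move; the robot and the scene stay as the last step left them, time stands still between calls to the robot, and variables do not carry over. Pictures are saved under pics/ and viewed, at most 10 in all, crops included, and the job is handed in when it is done.

Besides the shell and the picture viewer there is one more tool, called after ">>>" as name(argument=value, ...), one argument or row to a line, values as JSON. apply_moves: Moves the arm, as the interface text tells. Its arguments: {"type":"object","properties":{"motion":{"type":"string"},"fingers":{"type":"number"}},"required":["motion"]}

```bash
mkdir -p pics; cat > h.py <<'E'
import numpy as np, cv2
from plant import bot
def cloud(c, T=None):
    z=c["range_z"].astype(float); v,u=np.mgrid[:480,:640]
    P=np.stack([(u-c["cx"])/c["fx"]*z,(v-c["cy"])/c["fy"]*z,z,np.ones_like(z)],-1)
    P=P@np.array(c["world_from_camera"] if T is None else T).T
    P=P[...,:3]; P[z<=0]=np.nan; return P
E
python3 - <<'E'
from h import *
o=bot.get_obs(); print({k:np.round(o[k],3).tolist() for k in o})
for n in("top","scene"):
    c=bot.capture(n); cv2.imwrite(f"pics/{n}0.png",c["img"]); P=cloud(c)
    for t in ("box_a","outgoing_box","dispatch_tray","cast_grey","impression_tray","tape_roll"):
        for d in bot.cut_out(c,t)[:4]:
            Q=P[d["pixels"]]; Q=Q[~np.isnan(Q[:,0])]
            print(n,t,round(d["p"],2),np.round(d["point"]),np.round(np.percentile(Q,[2,50,98],axis=0)).tolist() if len(Q) else None)
E
```

```text
{'time': 0.0, 'joint_positions': [1.01, 0.343, 1.525, -0.0, 1.275, -0.146], 'dq': [-0.0, -0.002, 0.001, 0.001, -0.0, 0.001], 'tau': [-0.002, -43.125, -24.422, 0.071, 0.056, -0.0], 'tool_pos': [211.342, 480.133, 226.048], 'tcp_rot': [-3.14, -0.0, 2.727], 'contact_force': [0.197, 0.31, 0.089], 'moment': [0.001, 0.057, 0.056], 'finger_force': 0.0, 'grip_width': 91.671}
top box_a 0.93 [426. 305.] [[336.0, -342.0, 16.0], [395.0, -286.0, 60.0], [458.0, -234.0, 66.0]]
top box_a 0.83 [259. 259.] [[464.0, 98.0, 27.0], [507.0, 155.0, 61.0], [553.0, 214.0, 66.0]]
top box_a 0.8 [374. 256.] [[486.0, -208.0, 14.0], [526.0, -149.0, 60.0], [571.0, -92.0, 66.0]]
top outgoing_box 0.84 [304. 191.] [[661.0, -23.0, 8.0], [685.0, 34.0, 89.0], [727.0, 94.0, 95.0]]
top dispatch_tray 0.76 [310. 212.] [[571.0, -201.0, 0.0], [651.0, 14.0, 6.0], [749.0, 252.0, 42.0]]
top cast_grey 0.54 [317. 275.] [[449.0, -33.0, 15.0], [478.0, -8.0, 25.0], [501.0, 16.0, 39.0]]
top impression_tray 0.72 [467. 236.] [[539.0, -459.0, -4.0], [587.0, -420.0, 3.0], [606.0, -381.0, 15.0]]
top tape_roll 0.95 [162. 259.] [[440.0, 353.0,
[... 351 characters left out ...]
 0.59 [313. 326.] [[330.0, -356.0, -1.0], [385.0, -314.0, 54.0], [465.0, -243.0, 61.0]]
scene outgoing_box 0.68 [361. 226.] [[659.0, -32.0, 7.0], [674.0, 3.0, 62.0], [728.0, 83.0, 90.0]]
scene dispatch_tray 0.96 [376. 254.] [[575.0, -210.0, -0.0], [670.0, -59.0, 4.0], [753.0, 256.0, 41.0]]
scene cast_grey 0.87 [289. 266.] [[445.0, -39.0, -1.0], [468.0, -27.0, 19.0], [497.0, 9.0, 34.0]]
scene impression_tray 0.71 [428. 349.] [[545.0, -463.0, -2.0], [587.0, -422.0, 3.0], [605.0, -381.0, 12.0]]
scene impression_tray 0.32 [278. 229.] [[462.0, 89.0, 1.0], [498.0, 117.0, 46.0], [554.0, 206.0, 60.0]]
scene tape_roll 0.56 [236. 209.] [[436.0, 348.0, -3.0], [482.0, 384.0, 13.0], [524.0, 444.0, 24.0]]
```

View pics/top0.png

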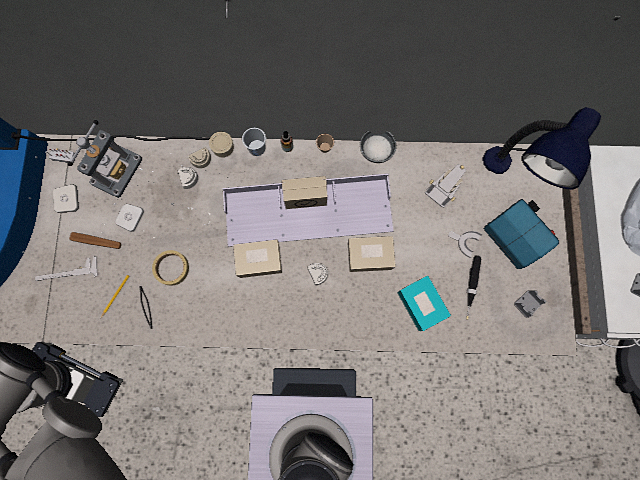

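```bash
python3 - <<'E'
from h import *
c=bot.capture("top"); P=cloud(c)
for d in bot.cut_out(c,"box_a")[:4]:
    Q=P[d["pixels"]]; Q=Q[(Q[:,2]>50)&(Q[:,2]<75)]
    print(np.round(cv2.minAreaRect(Q[:,:2].astype(np.float32)),1) if 0 else cv2.minAreaRect(Q[:,:2].astype(np.float32)), c["img"][d["pixels"]].mean(0).round())
d=bot.cut_out(c,"outgoing_box")[0]; Q=P[d["pixels"]]; Q=Q[Q[:,2]>80]
print("out",cv2.minAreaRect(Q[:,:2].astype(np.float32)))
d=bot.cut_out(c,"dispatch_tray")[0]; Q=P[d["pixels"]]; Q=Q[~np.isnan(Q[:,0])]
print("tray",cv2.minAreaRect(Q[:,:2].astype(np.float32)))
# front edge: per column lowest x of mask
m=d["pixels"]; E=[]
for u in range(200,420,4):
    r=np.where(m[:,u])[0]
    if len(r): 
        p=P[r.max(),u]; 
        if p[2]<12: E.append(p)
E=np.array(E); print(np.round(E[::3]).tolist())
# fence top
F=P[:250].reshape(-1,3); F=F[(F[:,2]>42)&(F[:,2]<56)&(F[:,0]>690)&(F[:,0]<800)&(abs(F[:,1])<240)]
from scipy.stats import theilslopes
print(theilslopes(F[:,0],F[:,1])[:2],len(F),theilslopes(E[:,0],E[:,1])[:2])
E
```

```text
((510.21160888671875, 157.03500366210938), (85.59070587158203, 120.66289520263672), 7.547682762145996) [155. 172. 186.]
((398.9614562988281, -290.4988098144531), (120.2728042602539, 86.19418334960938), 28.802165985107422) [170. 165.  65.]
((530.3292846679688, -150.57537841796875), (85.85089111328125, 120.25514221191406), 4.108531951904297) [153. 171. 186.]
((0.0, 0.0), (0.0, 0.0), 0.0) [155. 155. 161.]
out ((696.0214233398438, 33.60546112060547), (61.51724624633789, 117.98039245605469), 6.306302547454834)
tray ((663.7114868164062, 23.239715576171875), (184.69276428222656, 475.38604736328125), 7.7153544425964355)
[[558.0, 246.0, 6.0], [559.0, 213.0, 4.0], [565.0, 179.0, 6.0], [568.0, 145.0, 7.0], [566.0, 100.0, 7.0], [570.0, 67.0, 5.0], [574.0, 33.0, 5.0], [580.0, -1.0, 8.0], [582.0, -35.0, 2.0], [585.0, -68.0, 4.0], [592.0, -102.0, 3.0], [598.0, -136.0, 5.0], [598.0, -170.0, 7.0], [605.0, -204.0, 5.0]]
(np.float64(-0.11761409649132665), np.float64(735.4563769233797)) 201 (np.float64(-0.10523758235045144), np.float64(578.6349644190626))
```

The top view shows the left box at about (258,258), the right box at (372,253), the turquoise look-alike at (425,303) and the tray at (310,212). The tray yaw is about 0.11 rad and its origin is near (576,17). I'll turn the fingers parallel to the tray edge and move in front of the left box.

>>> apply_moves(
  motion="0 0 0 -10; 0 0 0 -10; 0 0 0 -10.2; -0.03 -0.048 0 0; -0.03 -0.048 0 0; -0.03 -0.048 0 0; -0.03 -0.048 0 0; -0.03 -0.048 0 0",
  fingers=0.09,
)

```text
time: 1.9
tool_pos: [388.5, 257.3, 227.0]
tcp_rot: [3.141, 0.001, -3.029]
contact_force: [0.1, 0.5, -0.4]
grip_width: 49.9
finger_force: 0.0
```

```bash
cat >> h.py <<'E'
YAW=0.112; O=np.array([576,17.])
X=np.array([np.cos(YAW),np.sin(YAW)]); Y=np.array([-X[1],X[0]])
def tray(p): d=np.asarray(p)[...,:2]-O; return np.stack([d@X,d@Y],-1)
def st():
    o=bot.get_obs(); r=o["tcp_rot"]; print("t",round(o["time"],2),"tray xy",tray(o["tool_pos"]).round(1),"z",round(o["tool_pos"][2],1),"yaw err deg",round(np.degrees((r[2]-np.pi-YAW+np.pi)%(2*np.pi)-np.pi),2),"F",np.round(o["contact_force"],1),"w",round(o["grip_width"],1))
E
python3 -c "from h import *;st()"
```

```text
t 1.9 tray xy [-159.4  259.8] z 227.0 yaw err deg 0.02 F [ 0.1  0.5 -0.4] w 49.9
```

>>> apply_moves(
  motion="-0.013 -0.056 0 0; -0.014 -0.057 0 0; 0 0 0.059 0; 0 0 0.059 0; 0 0 0.059 0; 0 0 0 0",
)

```text
time: 2.65
tool_pos: [424.0, 149.0, 46.7]
tcp_rot: [-3.141, -0.009, -3.03]
contact_force: [1.0, 0.9, 0.4]
grip_width: 49.8
finger_force: 0.0
```

>>> apply_moves(
  motion="-0.010 0 0 0; -0.010 0 0 0; -0.010 0 0 0; -0.010 0 0 0; -0.008 0 0 0; -0.006 0 0 0; -0.006 0 0 0; -0.006 0 0 0",
)

```text
time: 3.65
tool_pos: [461.9, 153.7, 47.3]
tcp_rot: [-3.139, -0.068, -3.027]
contact_force: [-96.9, -12.1, 78.7]
grip_width: 50.1
finger_force: 51.6
```

```bash
python3 - <<'E'
from h import *
st()
c=bot.capture("scene"); cv2.imwrite("pics/s1.png",c["img"][130:400,150:510])
E
```

```text
t 3.65 tray xy [-98.1 148.6] z 47.3 yaw err deg 0.15 F [-96.9 -12.1  78.7] w 50.1
```

View pics/s1.png

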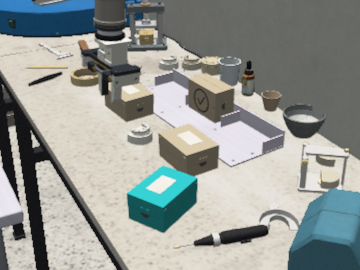

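The force reached 97 N sideways with 79 N upward. Friction on the rising near face is jamming the box, so the fingertip has to follow the tipping arc upward. I'll back off first.

>>> apply_moves(
  motion="0.02 0 0 0; 0.02 0 0 0; 0 0 -0.005 0; 0 0 0 0",
)

```text
time: 4.2
tool_pos: [454.9, 152.7, 55.8]
tcp_rot: [3.141, 0.003, -3.029]
contact_force: [-0.0, -0.2, 0.1]
grip_width: 49.6
finger_force: 0.0
```

```bash
python3 - <<'E'
from h import *
st()
c=bot.capture("top"); P=cloud(c)
for d in bot.cut_out(c,"box_a")[:4]:
    Q=P[d["pixels"]]; Q=Q[(Q[:,2]>50)&(Q[:,2]<75)]
    if len(Q)>20:
        r=cv2.minAreaRect(Q[:,:2].astype(np.float32)); print(round(d["p"],2),np.round(r[0]),np.round(r[1]),round(r[2],1),tray(r[0]).round(1),Q[:,2].min().round(),Q[:,2].max().round())
E
```

```text
t 4.2 tray xy [-105.2  148.4] z 55.8 yaw err deg 0.01 F [-0.  -0.2  0.1] w 49.6
0.86 [ 530. -150.] [ 85. 120.] 4.4 [ -64.8 -161.1] 51.0 69.0
```

>>> apply_moves(
  motion="0 0 0.009 0; -0.005 0 0 0; -0.003 0 0 0; -0.002 0 0 0; -0.0045 0 -0.0065 0; -0.005 0 -0.0075 0; 0 0 0 0",
)

```text
time: 5.18
tool_pos: [471.1, 154.6, 60.2]
tcp_rot: [-3.142, -0.003, -3.029]
contact_force: [-5.6, -1.1, 3.8]
grip_width: 50.1
finger_force: 3.2
```

```bash
python3 - <<'E'
from h import *
st()
c=bot.capture("scene"); cv2.imwrite("pics/s2.png",cv2.resize(c["img"][180:290,230:370],None,fx=3,fy=3))
E
```

```text
t 5.17 tray xy [-88.8 148.4] z 60.2 yaw err deg 0.03 F [-5.6 -1.1  3.8] w 50.1
```

View pics/s2.png

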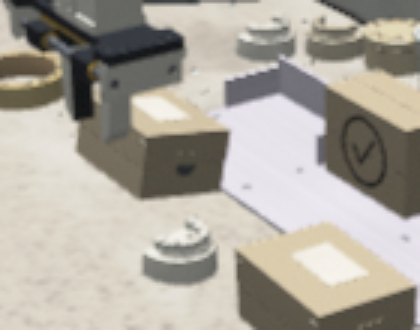

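The box is tipping about its far foot with a small force (about 6 N), so I continue along the arc.

>>> apply_moves(
  motion="-0.0055 0 -0.0065 0; -0.006 0 -0.006 0; -0.0065 0 -0.0055 0; -0.007 0 -0.005 0; -0.0075 0 -0.004 0; -0.0075 0 -0.0035 0; 0 0 0 0",
)

```text
time: 6.1
tool_pos: [513.2, 159.3, 91.1]
tcp_rot: [3.141, 0.003, -3.029]
contact_force: [-1.2, 0.2, 5.6]
grip_width: 50.0
finger_force: 2.6
```

```bash
python3 - <<'E'
from h import *
st()
c=bot.capture("scene"); cv2.imwrite("pics/s3.png",cv2.resize(c["img"][180:290,230:370],None,fx=3,fy=3))
E
```

```text
t 6.1 tray xy [-46.5 148.4] z 91.1 yaw err deg 0.01 F [-1.2  0.2  5.6] w 50.0
```

View pics/s3.png

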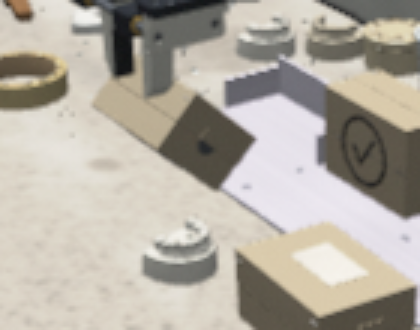

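>>> apply_moves(
  motion="-0.006 0 -0.003 0; -0.0065 0 -0.0025 0; -0.007 0 -0.002 0; -0.007 0 -0.001 0; -0.007 0 0 0; -0.007 0 0 0; 0 0 0 0",
)

```text
time: 7.02
tool_pos: [552.7, 163.7, 98.5]
tcp_rot: [3.142, 0.0, -3.029]
contact_force: [-0.8, -0.2, -0.1]
grip_width: 50.0
finger_force: 0.0
```

```bash
python3 - <<'E'
from h import *
st()
c=bot.capture("scene"); cv2.imwrite("pics/s4.png",cv2.resize(c["img"][180:290,230:370],None,fx=3,fy=3))
E
```

```text
t 7.03 tray xy [ -6.8 148.4] z 98.5 yaw err deg 0.01 F [-0.8 -0.2 -0.1] w 50.0
```

View pics/s4.png

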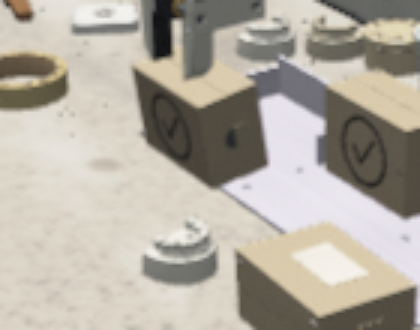

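The left box carries the stamp, so it is box_a, and it has tipped. I'll rise and go to the right box.

>>> apply_moves(
  motion="0 0 -0.03 0; 0.02 0 -0.03 0; 0.02 -0.05 0 0; 0.02 -0.052 0 0; 0.02 -0.052 0 0; 0.02 -0.052 0 0; 0.02 -0.052 0 0; 0.015 -0.052 0 0",
)

```text
time: 8.07
tool_pos: [451.8, -160.9, 158.9]
tcp_rot: [3.141, 0.0, -3.029]
contact_force: [1.5, -0.1, -0.2]
grip_width: 50.3
finger_force: 0.0
```

```bash
python3 - <<'E'
from h import *
st()
c=bot.capture("top"); P=cloud(c)
for d in bot.cut_out(c,"box_a")[:4]+bot.cut_out(c,"outgoing_box")[:3]:
    Q=P[d["pixels"]]; h=np.nanpercentile(Q[:,2],90); Q=Q[abs(Q[:,2]-h)<8]
    r=cv2.minAreaRect(Q[:,:2].astype(np.float32)); print(round(d["p"],2),round(h),np.round(r[1]),round(r[2]-np.degrees(YAW),1),tray(r[0]).round(1))
E
```

```text
t 8.07 tray xy [-143.3 -162.9] z 158.9 yaw err deg 0.02 F [ 1.5 -0.1 -0.2] w 50.3
0.88 64 [119.  85.] 22.2 [-210.5 -285.4]
0.84 93 [ 62. 120.] -0.4 [ 19.1 145.8]
0.77 64 [46. 58.] 83.4 [ -50.2 -122.9]
0.58 36 [50. 39.] 21.3 [-97.8 -16.1]
0.94 93 [ 62. 119.] 0.1 [121.2   3.3]
```

>>> apply_moves(
  motion="0 0 0.056 0; 0 0 0.056 0; -0.012 0 0 0; -0.01 0 0 0; -0.008 0 0 0; -0.006 0 0 0; -0.005 0 0 0; -0.003 0 0 0",
)

```text
time: 9.22
tool_pos: [496.7, -154.6, 47.0]
tcp_rot: [-3.141, 0.0, -3.029]
contact_force: [-2.7, -0.0, 1.6]
grip_width: 49.9
finger_force: 1.5
```

```bash
python3 -c "from h import *;st()"
```

```text
t 9.22 tray xy [ -97.9 -161.6] z 47.0 yaw err deg 0.02 F [-2.7 -0.   1.6] w 49.9
```

Now the same arc as before.

>>> apply_moves(
  motion="-0.0045 0 -0.0065 0; -0.005 0 -0.0075 0; -0.0055 0 -0.0065 0; -0.006 0 -0.006 0; -0.0065 0 -0.0055 0; -0.007 0 -0.005 0; -0.0075 0 -0.004 0; -0.0075 0 -0.0035 0",
)

```text
time: 10.22
tool_pos: [546.6, -149.0, 91.6]
tcp_rot: [-3.141, 0.001, -3.029]
contact_force: [-1.3, 0.2, 2.3]
grip_width: 50.0
finger_force: 1.3
```

>>> apply_moves(
  motion="-0.006 0 -0.003 0; -0.0065 0 -0.0025 0; -0.007 0 -0.002 0; -0.007 0 -0.001 0; -0.007 0 0 0; -0.007 0 0 0; 0 0 0 0; 0 0 0 0",
)

```text
time: 11.22
tool_pos: [585.7, -144.4, 99.5]
tcp_rot: [3.141, -0.0, -3.029]
contact_force: [0.7, 0.3, 0.2]
grip_width: 50.0
finger_force: 0.0
```

```bash
python3 - <<'E'
from h import *
st()
c=bot.capture("scene"); cv2.imwrite("pics/s5.png",cv2.resize(c["img"][170:320,210:450],None,fx=2.5,fy=2.5))
E
```

```text
t 11.22 tray xy [  -8.4 -161.5] z 99.5 yaw err deg 0.02 F [0.7 0.3 0.2] w 50.0
```

View pics/s5.png

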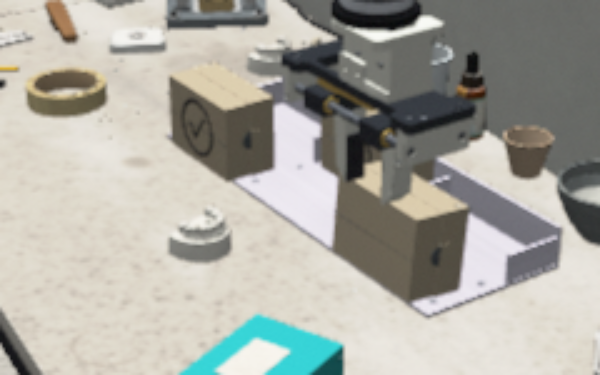

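Both boxes are on their backs: the stamped one on the left (crop 215,125) and the bare one on the right (400,235). I'll go in front of the left one and measure its clearance to the dividers.

>>> apply_moves(
  motion="0 0 -0.03 0; 0.02 0 -0.03 0; 0.02 0.051 0 0; 0.0 0.052 0 0; 0.0 0.052 0 0; 0.0 0.052 0 0; 0.0 0.052 0 0; 0.00 0.05 0 0",
)

```text
time: 12.28
tool_pos: [511.1, 159.7, 159.9]
tcp_rot: [3.142, 0.0, -3.029]
contact_force: [0.1, 0.2, 0.2]
grip_width: 49.8
finger_force: 0.0
```

```bash
python3 - <<'E'
from h import *
st()
o=bot.get_obs(); c=bot.capture("top"); P=cloud(c); T=tray(P)
for n in("box_a","outgoing_box"):
  for d in bot.cut_out(c,n)[:4]:
    Q=P[d["pixels"]]; h=np.nanpercentile(Q[:,2],90); Q=Q[abs(Q[:,2]-h)<8]
    r=cv2.minAreaRect(Q[:,:2].astype(np.float32)); print(n,round(d["p"],2),round(h),np.round(r[1]),round(r[2]-np.degrees(YAW),1),tray(r[0]).round(1))
# dividers: heights 20-45 with tray x 98..140, from all views
for n in("top","scene"):
    c=bot.capture(n); P=cloud(c); T=tray(P); m=(P[...,2]>22)&(P[...,2]<42)&(T[...,0]>95)&(T[...,0]<142)
    for y0 in(-232.5,-77.5,77.5,232.5):
        k=m&(abs(T[...,1]-y0)<14); print(n,y0,k.sum(),np.percentile(T[...,1][k],[5,50,95]).round(1) if k.any() else "")
    if n=="top": cv2.imwrite("pics/t6.png",cv2.resize(c["img"][160:290,210:410],None,fx=4,fy=4,interpolation=cv2.INTER_CUBIC))
E
```

```text
t 12.28 tray xy [-48.6 149. ] z 159.9 yaw err deg 0.01 F [0.1 0.2 0.2] w 49.8
box_a 0.97 93 [ 61. 120.] 0.2 [  19.7 -161.2]
box_a 0.96 63 [120.  86.] 22.6 [-210.1 -285.6]
box_a 0.52 28 [89. 93.] 70.0 [-48.  394.4]
box_a 0.38 94 [26. 27.] -2.9 [ 37.2 101. ]
outgoing_box 0.65 29 [110. 467.] 0.1 [102.1  -2.2]
outgoing_box 0.61 93 [ 61. 118.] -0.6 [121.5   3.2]
top -232.5 37 [-235.5 -232.4 -231.4]
top -77.5 26 [-80.7 -78.5 -76.8]
top 77.5 29 [74.  75.5 77.6]
top 232.5 0 
scene -232.5 81 [-241.  -237.7 -234.7]
scene -77.5 28 [-87.7 -82.7 -79.1]
scene 77.5 7 [68.6 72.  76.8]
scene 232.5 20 [222.3 226.7 230.6]
```

View pics/t6.png

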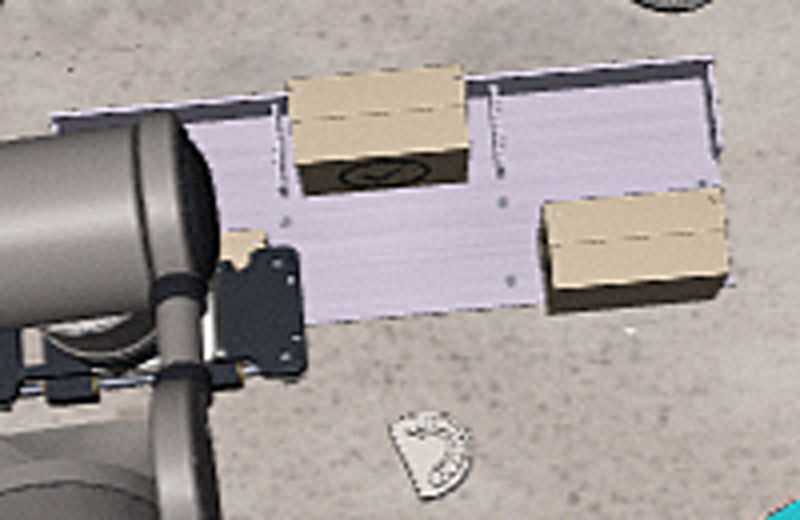

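Clearance to the 77.5 divider (crop about 280,150) is about 7 mm, so a straight push at z≈36 works.

>>> apply_moves(
  motion="0 -0.003 0.06 0; 0 0 0.062 0; 0 0 0 0; -0.015 0 0 0; -0.01 0 0 0; -0.01 0 0 0; -0.01 0 0 0; -0.01 0 0 0",
)

```text
time: 13.52
tool_pos: [567.1, 161.4, 38.1]
tcp_rot: [3.142, 0.0, -3.029]
contact_force: [-3.0, 0.8, 1.2]
grip_width: 50.0
finger_force: 1.2
```

>>> apply_moves(
  motion="-0.01 0 0 0; -0.01 0 0 0; -0.01 0 0 0; -0.01 0 0 0; -0.008 0 0 0; -0.006 0 0 0; -0.006 0 0 0; -0.004 0 0 0",
)

```text
time: 14.52
tool_pos: [630.5, 168.5, 37.6]
tcp_rot: [3.142, -0.0, -3.029]
contact_force: [-2.2, 0.2, 1.2]
grip_width: 50.3
finger_force: 0.9
```

```bash
python3 -c "from h import *;st()"
```

```text
t 14.53 tray xy [ 71.1 144.5] z 37.6 yaw err deg 0.02 F [-2.2  0.2  1.2] w 50.3
```

>>> apply_moves(
  motion="-0.004 0 0 0; -0.003 0 0 0; -0.003 0 0 0; -0.002 0 0 0; -0.002 0 0 0; 0 0 0 0",
)

```text
time: 15.28
tool_pos: [640.8, 169.5, 37.9]
tcp_rot: [-3.141, -0.008, -3.028]
contact_force: [-15.4, -3.7, 9.0]
grip_width: 50.2
finger_force: 7.7
```

That is 15 N at TCP tray x ≈ 81.5, as predicted for fence contact. I'll retreat and verify.

>>> apply_moves(
  motion="0.01 0 0 0; 0.04 0 0 0; 0.06 0 0 0; 0.04 0 -0.04 0; 0.02 0.02 -0.055 0; 0.02 0.05 -0.02 0; 0 0.06 0 0; 0 0.06 0 0",
)

```text
time: 16.27
tool_pos: [434.2, 339.5, 154.0]
tcp_rot: [3.14, 0.004, -3.03]
contact_force: [1.2, -0.1, 0.2]
grip_width: 50.1
finger_force: 0.0
```

```bash
python3 - <<'E'
from h import *
st()
c=bot.capture("top"); P=cloud(c)
for n in("box_a","outgoing_box","cast_grey","tape_roll","impression_tray"):
  for d in bot.cut_out(c,n)[:4]:
    Q=P[d["pixels"]]; h=np.nanpercentile(Q[:,2],90); Q=Q[abs(Q[:,2]-h)<8]
    r=cv2.minAreaRect(Q[:,:2].astype(np.float32)); print(n,round(d["p"],2),round(h),np.round(r[1]),round(r[2]-np.degrees(YAW),1),tray(r[0]).round(1), np.nanmedian(P[d["pixels"]],0).round())
c=bot.capture("scene"); cv2.imwrite("pics/s7.png",cv2.resize(c["img"][170:320,210:450],None,fx=2.5,fy=2.5))
E
```

```text
t 16.27 tray xy [-104.8  336.3] z 154.0 yaw err deg -0.02 F [ 1.2 -0.1  0.2] w 50.1
box_a 0.83 93 [ 61. 118.] 0.6 [123.7 145.9] [673. 172.  89.]
box_a 0.69 93 [ 60. 120.] 0.0 [  19.5 -160.6] [ 606. -139.   89.]
box_a 0.62 64 [120.  86.] 22.6 [-210.1 -285.5] [ 397. -286.   60.]
outgoing_box 0.62 93 [ 61. 119.] 0.0 [121.    3.1] [685.  32.  89.]
cast_grey 0.52 37 [48. 33.] 21.3 [-98.7 -16.9] [477.  -9.  25.]
impression_tray 0.79 10 [82. 76.] 56.8 [ -40.3 -426.5] [ 587. -418.    3.]
impression_tray 0.31 93 [ 61. 120.] 0.0 [  20.  -160.6] [ 606. -139.   89.]
```

View pics/s7.png

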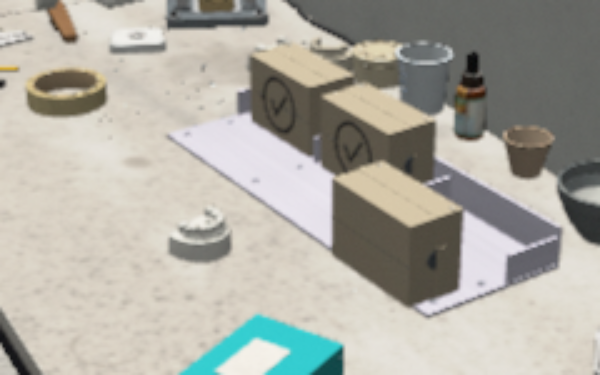

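The stamped box (crop 280,100) is flush with the fence, in line with the waiting box. The bare one (385,240) lies on its back at the front edge, and nothing else has moved. I'm handing in.

```bash
python3 -c "from h import *;print(bot.close_job())"
```

```text
the job is handed in; nothing more can be done
None
```

The job is handed in: the stamped box (the left one) lies on its back flush against the fence in the left bay, the unstamped one lies on its back at the front edge, and the last images show nothing else moved; an early jammed push peaked at about 125 N of total force at its end (97 N sideways, 79 N upward), above the 120 N wrist limit if that counts total force, and the judge has returned no result.

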